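Lock the spring hold-down with the curved pin

TASK

Swing the yellow bar all the way down over the leaf-spring pack so that the steel eye stands up through its slot, then lock it: from the far side, towards the robot, pass the curved rod of the red-handled pin through the eye along its bend until the brass band sits in the eye and the red block stands flat on the bench, and let go. Leave the can, the carton and the wrench where they are.

Things in the scene. Friction and masses are not known exactly. Their poses are not given: they have to be found in the camera images.
- eye (a point): Centre of the hole in the fixture's upright steel eye (a ring), 38 mm above the bench. Hole 24 mm across, ring 44 mm outside and 10 mm thick, its top 60 mm above the bench. Axes: x along the hole's axis, towards the robot (the pin goes through from the far side, in +x); y from the eye towards the bar's hinge; z up.
- holddown: The hold-down fixture, fixed; origin on the bench right under the eye, axes as the eye's. Grey base plate 6 mm thick, x -25 to +25, y -95 to +205 mm. Leaf-spring pack 18 mm high at y +60 to +110, x -85 to +85 mm. The bar's hinge pin runs along x at y +165, z +22 mm.
- bar (a joint): Hinge of the flat yellow bar, rad: 0 is fully down (level, top face 24.5 mm above the bench, the eye standing through its slot), grows as the free end rises, at most 1.2. Bar 5 mm thick, 32 mm wide, 250 mm long from the hinge towards the fixture's -y; down, it ends 85 mm beyond the eye. The hinge is stiff: the bar stays where left; 1 to 3 N down at its free end moves it.
- tongue (a point): On the top face of the yellow bar, 230 mm from the hinge, 20 mm short of its free end, mid-width: push it down here. Turns with the bar: y points along the bar to the hinge, z out of the top face.
- pin_grip (a point): Loose pin, about 0.26 kg: red grip block 80 long (x), 30 wide (y), 46 mm high, standing on the bench. This point: mid x and y, 30 mm above its underside; grip here across the 30 mm. x points to the rod, z up. The 12 mm thick steel rod, in the x-z plane, leaves the front at x +40, z +6 from here, runs straight to x +55, then bends up on a 60 mm radius about x +55, z +66, for 77 degrees.
- pin_band (a point): Middle of the brass-coloured band, 12 mm long, on the rod's centre line, 12 degrees along the bend: x +67.5, z +7.3 mm from pin_grip. Same axes as pin_grip.
- pin_tip (a point): End of the rod's centre line, 77 degrees along the bend (a 6 mm round nose goes beyond it): x +113.5, z +52.5 mm from pin_grip. Same axes as pin_grip.
- pin: The same pin; origin at the middle of the red block's underside, axes as pin_grip.
- can_mid (a point): Middle of a standing can, 72 mm across and 110 mm high with a blue label; a bystander.
- carton_mid (a point): Middle of a cardboard carton 70 x 110 x 80 mm high; a bystander.
- wrench_mid (a point): A steel wrench lying flat, 200 mm long; a bystander.
Mind the look-alikes: they are no part of the job. Several things look just like the pin: the one meant starts farthest to the robot's left.

How it is judged:
On the way, in this order (a step that is already met when the one before it is completed fails the run):
1. the yellow bar is fully down (value of joint bar below 0.05 rad), for 0.2 s.
2. the pin's tip has come through the eye (x of pin_tip in the frame of eye between 0.008 and 0.05 m and y of pin_tip in the frame of eye between -0.014 and 0.014 m and x of pin_band in the frame of eye below 0.02 m).
At the end, for the whole second after the job is handed in: Bar down (within 0.05 rad); the rod through the eye from the far side, the brass band's middle within 20 mm of the eye's centre and the tip at least 25 mm beyond it; the red block flat on the bench (within 0.12 rad of upright, 7 mm of its height); the pin at rest, released (value of joint bar below 0.05 rad and distance between pin_band and eye below 0.02 m and x of pin_tip in the frame of eye above 0.025 m and angle between pin_grip's own z axis and vertical below 0.12 rad and height (world z) of pin_grip below 0.037 m and linear speed of pin below 0.02 m/s); the robot touches nothing.
It fails at once if the can is moved more than 40 mm (distance of can_mid from where it was at the start of the episode above 0.04 m).
It fails at once if the carton is moved more than 40 mm (distance of carton_mid from where it was at the start of the episode above 0.04 m).
It fails at once if the wrench is moved more than 40 mm (distance of wrench_mid from where it was at the start of the episode above 0.04 m).
It also fails if it takes over 64 s, if anything falls off the work surface, if the arm or the gripper's body presses on something with over 40 N, if the wrist force passes 120 N, or if a joint passes its speed limit or range.

ROBOT

A 6-joint arm with a two-finger parallel gripper is mounted at the origin on the work surface. World frame = base frame: x ahead of the robot, y to its left, z up, the work surface at z = 0. Lengths are in m, angles in rad, forces in N, time in s.
With the tool pointing down it reaches from about 0.25 to 0.775 m from the base axis. Payload 4 kg.
Tool frame: the origin (TCP) lies at the very end of the fingers, on their centre line; the grasp point (between the pads) lies 19 mm behind it; z points along the fingers, x is the direction in which the jaws open and shut, and the axes are right-handed (so a half turn about z gives the same grasp; the last joint's range is limited). The gripper opens to 94 mm and grips with 3 to 60 N. Pads are 16 mm wide; open, the fingers measure 119 mm over their backs; the gripper's body (75 mm by 177 mm) begins 78 mm behind the grasp point.
Start: joints at [-1.385, 0.087, 1.371, -0, 1.684, -0.103], TCP at [0.157, -0.527, 0.206] pointing down, gripper open.
Joint ranges: [-3.1, 3.1], [-0.76, 2.03], [0.27, 2.55], [-1.08, 4.22], [0.17, 2.65], [-2.57, 2.57]. Speed limits (rad/s): [2.79, 2.79, 3.14, 3.14, 3.14, 3.14].

INTERFACE

Orientations are given as a unit quaternion [w, x, y, z].
In Python, from cell import ctrl, read_camera, get_calibration gives the robot as it stands. Calls block until the motion is done:
- ctrl.reach(position, orientation): joint-space move of the TCP to a pose.
- ctrl.servo_line(position, v=0.15, rotation=None, stop_force=None): straight line of the TCP; rotation=None keeps the orientation; v is the mean speed in m/s. With stop_force (N) it stops when the force on the tool has changed by that much, and returns True; else False.
- ctrl.set_joints(angles): joint-space move.
- ctrl.set_gripper(opening): opening from 0.0 (shut) to 1.0 (fully open); the grip force is fixed at half the most; returns when the fingers have stopped.
- ctrl.wait(seconds).
- ctrl.solve_ik(position, orientation): joint angles nearest the present ones, or None.
- ctrl.get_obs(): the state.
- read_camera(name): name is "side" or "top" or "wrist"; returns the picture (400x640x3 uint8, blue, green, red); there is no depth.
- get_calibration(name): a dict with "vfov" (degrees; the focal length in pixels is half the picture's height over the tangent of half this angle, whatever the lens; pixels are square), "cx", "cy" (the principal point, pixels), "dist" ([k1, k2, p1, p2, k3] as OpenCV has them; the pictures are not rectified), "cam_to_world" (4x4, takes a point from camera to world coordinates); the wrist camera has in their place "tool_from_camera" (4x4, takes a point from camera to tool coordinates, whose origin is the TCP and whose axes are the tool frame's). Camera axes: x right, y up, looking along -z (the intrinsics and any distortion apply to the point x, -y, -z); pixel columns grow to the right and rows downward; lengths in m; the calibration is good to about 2 mm. A picture is of the moment at which its call begins: read the wrist's pose just before it. get_calibration takes no time and is no camera call.
A pose or a line that the arm cannot do raises ctrl.MotionError and nothing moves.
- ctrl.close_job(): hands the job in, once; it reports no verdict.
The state is a dict: "time_s": time; "joint_pos": joint angles; "joint_vel": joint speeds; "effort": joint torques, N m; "eef_pos": TCP position; "tool_rot": TCP orientation; "force": force on the tool from outside, world axes, zero at the start; "torque": the same for the moment, N m; "finger_gap": opening from 0.0 (shut) to 1.0 (fully open).
Only numpy, scipy, OpenCV 4.12 (cv2) and the standard library are available. Lean on these libraries where they do the work, as an engineer would, in place of code of your own. Each camera call takes 0.05 s, during which the arm holds its last target. There are 200 camera calls.

## Working session

There is one attempt and no reset: what is moved stays moved. The work goes in short steps, each a Python script; the robot and the scene stay as the last script left them, time stands still between calls to the robot, and variables do not carry over. Pictures are saved under pics/ and viewed, about 8 in all and at most 12, crops included, and the job is handed in when it is done.

```bash
mkdir -p pics; ls
python3 - <<'E'
from cell import ctrl, read_camera, get_calibration
import cv2,numpy as np
np.set_printoptions(precision=4,suppress=True)
for n in ("side","top","wrist"):
    cv2.imwrite(f"pics/{n}0.png",read_camera(n)); c=get_calibration(n); print(n,c)
print(ctrl.get_obs())
E
```

```text
pics
side {'vfov': 45.00751864512559, 'cx': 325.00961123373446, 'cy': 192.39588069045442, 'dist': array([-0.0776,  0.    ,  0.    ,  0.    ,  0.    ]), 'cam_to_world': array([[-0.7581,  0.4061, -0.5103, -0.1443],
       [-0.6521, -0.4576,  0.6045,  0.9007],
       [ 0.0121,  0.791 ,  0.6117,  0.9865],
       [ 0.    ,  0.    ,  0.    ,  1.    ]])}
top {'vfov': 53.03077373692861, 'cx': 316.16811461465807, 'cy': 199.26724754245996, 'dist': array([-0.0051,  0.    ,  0.    ,  0.    ,  0.    ]), 'cam_to_world': array([[ 0.026 ,  0.988 , -0.1523,  0.3814],
       [-0.9993,  0.0296,  0.0212,  0.0358],
       [ 0.0254,  0.1516,  0.9881,  1.3192],
       [ 0.    ,  0.    ,  0.    ,  1.    ]])}
wrist {'vfov': 64.95674581282006, 'cx': 322.5091581488512, 'cy': 197.6887979761754, 'dist': array([-0.0365,  0.    ,  0.    ,  0.    ,  0.    ]), 'tool_from_camera': array([[ 1.    ,  0.001 ,  0.0007,  0.0003],
       [ 0.0012, -0.9611, -0.2763, -0.0804],
       [ 0.0004,  0.2763, -0.9611, -0.1791],
       [ 0.    ,  0.    ,  0.    ,  1.    ]])}
{'time_s': 0.15, 'joint_pos': array([-1.3851,  0.0878,  1.3719, -0.    ,  1.6836, -0.1031]), 'joint_vel': array([-0.0008, -0.002 , -0.0048,  0.0009, -0.0006,  0.0014]), 'effort': array([  0.0011, -34.0642, -30.2794,   0.0718,   0.0305,  -0.0001]), 'eef_pos': array([ 0.1566, -0.5268,  0.2045]), 'tool_rot': array([-0.0006,  0.8015, -0.598 , -0.0006]), 'force': array([0.6803, 0.0195, 0.074 ]), 'torque': array([-0.0167, -0.0275,  0.0019]), 'finger_gap': 1.002786289345964}
```

View pics/top0.png

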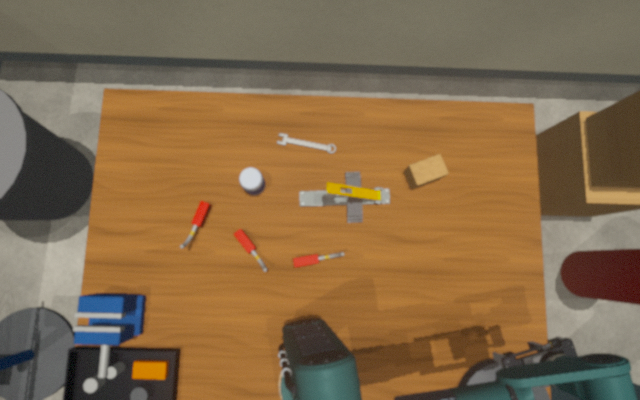

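View pics/side0.png

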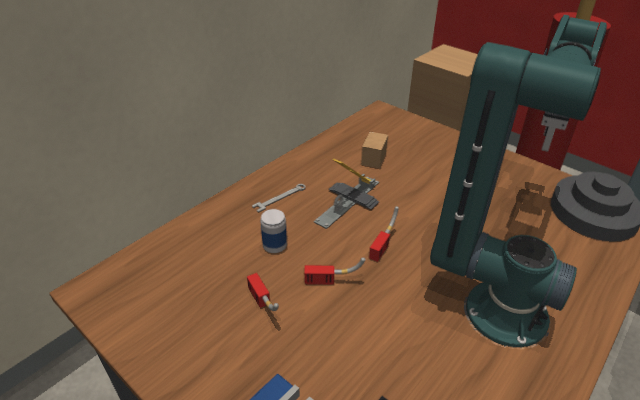

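The top view puts the target pin farthest left, at about (196,223). Its rod points toward the robot. The fixture plate spans (300,198) to (390,196), the hinge is on the right, and the raised bar's free end is near (328,188). Next I'll write helpers, take rough estimates and get wrist views.

```bash
cat > h.py <<'E'
from cell import ctrl, read_camera, get_calibration
import cv2,numpy as np
from scipy.spatial.transform import Rotation as R
np.set_printoptions(precision=4,suppress=True)
D=np.diag([1.,-1,-1,1])
def q(rot): return np.roll(rot.as_quat(),1)
def rot(w): return R.from_quat(np.roll(w,-1))
def tool(zdir,xdir):
    z=np.array(zdir,float);z/=np.linalg.norm(z);x=np.array(xdir,float);x-=z*(x@z);x/=np.linalg.norm(x)
    return R.from_matrix(np.c_[x,np.cross(z,x),z])
def pose(n,obs=None):
    c=get_calibration(n)
    if n!='wrist': return c['cam_to_world']
    T=np.eye(4);T[:3,:3]=rot(obs['tool_rot']).as_matrix();T[:3,3]=obs['eef_pos'];return T@c['tool_from_camera']
def K(n):
    c=get_calibration(n);f=200/np.tan(np.radians(c['vfov']/2))
    return np.array([[f,0,c['cx']],[0,f,c['cy']],[0,0,1]]),np.array(c['dist'])
def ray(n,px,T):
    k,d=K(n);u=cv2.undistortPoints(np.array(px,float).reshape(-1,1,2),k,d).reshape(-1,2)
    r=np.c_[u[:,0],-u[:,1],-np.ones(len(u))]@T[:3,:3].T
    return T[:3,3],r
def plane(n,px,h,T):
    o,r=ray(n,px,T);return o+r*((h-o[2])/r[:,2])[:,None]
def proj(n,P,T):
    M=np.linalg.inv(T@D);k,d=K(n)
    return cv2.projectPoints(np.array(P,float).reshape(-1,1,3),cv2.Rodrigues(M[:3,:3])[0],M[:3,3],k,d)[0].reshape(-1,2)
def tri(n1,p1,T1,n2,p2,T2):
    o1,r1=ray(n1,p1,T1);o2,r2=ray(n2,p2,T2);r1=r1[0];r2=r2[0]
    s=np.linalg.lstsq(np.c_[r1,-r2],o2-o1,rcond=None)[0];a=o1+r1*s[0];b=o2+r2*s[1];return (a+b)/2,np.linalg.norm(a-b)
def snap(name):
    o=ctrl.get_obs();im=read_camera('wrist');T=pose('wrist',o)
    cv2.imwrite(f'pics/{name}.png',im);np.save(f'pics/{name}.npy',T);return im,T
E
python3 - <<'E'
from h import *
T=pose('top')
print('plate ends',plane('top',[[300,198],[390,196]],.006,T))
print('pin block, rod end',plane('top',[[203,212]],.046,T),plane('top',[[185,246]],.085,T))
print('can, carton,wrench',plane('top',[[251,174]],.11,T),plane('top',[[430,168]],.08,T),plane('top',[[305,143]],.0,T))
# bar free end: side px (336,161), top (328,189)
print(tri('top',[[328,189]],T,'side',[[335,162]],pose('side')))
d=tool([0,0,-1],[1,0,0])
for p,x in (([.40,.33,.30],[0,1,0]),([.45,-.05,.33],[0,1,0])):
  for s in (1,-1): print(ctrl.solve_ik(p,q(tool([0,0,-1],np.array(x)*s))))
E
```

```text
plate ends [[ 0.5864  0.0614  0.006 ]
 [ 0.6022 -0.2383  0.006 ]]
pin block, rod end [[0.526 0.367 0.046]] [[0.4161 0.4041 0.085 ]]
can, carton,wrench [[0.6402 0.212  0.11  ]] [[ 0.6842 -0.3513  0.08  ]] [[0.7772 0.0506 0.    ]]
(array([ 0.5899, -0.0191,  0.1894]), np.float64(0.008615545777235827))
[ 0.5804  0.0178  1.2577 -0.      1.8661 -0.9904]
[ 0.5804  0.0178  1.2577 -0.      1.8661  2.1512]
[-0.236  -0.1204  1.3303 -0.      1.9317 -1.8068]
[-0.236  -0.1204  1.3303 -0.      1.9317  1.3348]
```

```bash
cat >> h.py <<'E'
ey=np.array([.0526,-.9986,0]);ez=np.array([0,0,1.]);ex=np.cross(ey,ez)
eye0=np.array([.5914,-.0335,0])
E
python3 - <<'E'
from h import *
down=q(tool([0,0,-1],-ex))
def P(a,l=.230): return eye0+ey*(.165-l*np.cos(a)+.0025*np.sin(a))+ez*(.022+l*np.sin(a)+.0025*np.cos(a))
ctrl.set_gripper(0)
ctrl.reach(P(.9)+ez*.06,down)
for a in (.85,.65,.45,.25,.1): ctrl.servo_line(P(a),v=.12); print(ctrl.get_obs()['force'])
print(ctrl.servo_line(P(-.03),v=.04,stop_force=15)); o=ctrl.get_obs();print(o['time_s'],o['eef_pos'],o['force'])
ctrl.servo_line(P(0)+ez*.10,v=.25)
ctrl.set_gripper(1)
# look at fixture from above on robot side
t=tool([0,0,-1],ey)
# camera at tool -y
print(t.as_matrix()[:,1])
ctrl.reach(eye0+ex*.03+ez*.20,q(t)); snap('fix1')
print(ctrl.get_obs()['time_s'],ctrl.get_obs()['joint_pos'])
t=tool([0,0,-1],[0,-1,0]); ctrl.reach([.47,.37,.20],q(t)); snap('pin1'); print(ctrl.get_obs()['time_s'],ctrl.get_obs()['joint_pos'])
a=cv2.imread('pics/fix1.png');b=cv2.imread('pics/pin1.png')
cv2.imwrite('pics/both1.png',np.vstack([cv2.resize(a,(480,300)),cv2.resize(b,(480,300))]))
E
```

```text
[ 0.0649 -0.3479  0.6821]
[-0.1656 -0.2493  0.518 ]
[-0.1613 -0.9367 -0.1918]
[ 0.7937 -0.4394  0.3159]
[-0.3263 -0.092   0.6793]
True
7.2 [0.5883 0.031  0.0247] [-0.2822  0.1642  5.1127]
[-0.9986 -0.0526 -0.    ]
10.5583 [-0.1629  0.1166  1.3503  0.0001  1.6754  1.3544]
12.1417 [ 0.5702  0.1958  1.2594 -0.0005  1.6864  2.1428]
```

View pics/both1.png

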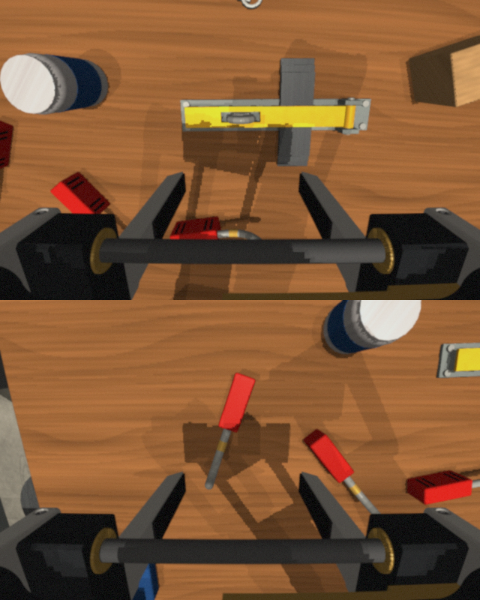

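Bar is down: the grey eye shows through the slot at about (320,156) in full-size pixels. The target pin is at about (316,135), with its rod toward the robot. I'll measure both with masks.

Run:
```python
from h import *
a=cv2.imread('pics/fix1.png');T=np.load('pics/fix1.npy')
h=cv2.cvtColor(a,cv2.COLOR_BGR2HSV);m=cv2.inRange(h,(22,120,80),(35,255,255));m[260:]=0
c=max(cv2.findContours(m,0,1)[0],key=cv2.contourArea);r=cv2.minAreaRect(c)
W=plane('wrist',cv2.boxPoints(r),.0245,T);print('bar box',cv2.boxPoints(r),W)
# eye: non-yellow hole inside the bar rect, grey; top of ring
mm=np.zeros_like(m);cv2.drawContours(mm,[c],-1,255,-1)
hole=cv2.bitwise_and(mm,~m);cc=max(cv2.findContours(hole,0,1)[0],key=cv2.contourArea);print('slot bbox',cv2.boundingRect(cc))
crop1=cv2.resize(a[110:200,220:500],None,fx=2.8,fy=2.8,interpolation=cv2.INTER_CUBIC)
b=cv2.imread('pics/pin1.png');T=np.load('pics/pin1.npy')
h=cv2.cvtColor(b,cv2.COLOR_BGR2HSV);m=(cv2.inRange(h,(0,150,60),(8,255,255))|cv2.inRange(h,(172,150,60),(180,255,255)));m[260:]=0
for c in cv2.findContours(m,0,1)[0]:
    if cv2.contourArea(c)>300:
        r=cv2.minAreaRect(c);bx=cv2.boxPoints(r);print('red',bx.tolist());print(plane('wrist',bx,.046,T))
crop2=cv2.resize(b[80:270,210:430],None,fx=2.0,fy=2.0,interpolation=cv2.INTER_CUBIC)
o=np.zeros((252+380,784,3),np.uint8);o[:252]=crop1;o[252:,:440]=crop2
cv2.imwrite('pics/crops.png',o[:600])
```

```text
bar box [[245.9138 141.4047]
 [460.9927 139.9316]
 [461.1933 169.2179]
 [246.1144 170.691 ]] [[ 0.6009  0.0529  0.0245]
 [ 0.6154 -0.1879  0.0245]
 [ 0.5823 -0.1938  0.0245]
 [ 0.5675  0.0531  0.0245]]Traceback (most recent call last):
  File "<stdin>", line 8, in <module>
ValueError: max() iterable argument is empty
```

Run:
```python
from h import *
a=cv2.imread('pics/fix1.png')
crop1=cv2.resize(a[110:200,220:500],None,fx=2.8,fy=2.8,interpolation=cv2.INTER_CUBIC)
b=cv2.imread('pics/pin1.png');T=np.load('pics/pin1.npy')
h=cv2.cvtColor(b,cv2.COLOR_BGR2HSV);m=(cv2.inRange(h,(0,150,60),(8,255,255))|cv2.inRange(h,(172,150,60),(180,255,255)));m[260:]=0
for c in cv2.findContours(m,0,1)[0]:
    if cv2.contourArea(c)>300:
        r=cv2.minAreaRect(c);bx=cv2.boxPoints(r);print('red',bx.tolist());print(plane('wrist',bx,.046,T))
crop2=cv2.resize(b[80:270,210:430],None,fx=1.8,fy=1.8,interpolation=cv2.INTER_CUBIC)
o=np.zeros((252+342,784,3),np.uint8);o[:252]=crop1;o[252:,:396]=crop2
cv2.imwrite('pics/crops.png',o)
T=np.load('pics/fix1.npy')
e=np.array([.5893,-.0319,0]);Y=np.array([.0599,-.9982,0])
P=[e+Y*.022*np.cos(t)+[0,0,.038+.022*np.sin(t)] for t in np.linspace(0,np.pi,5)]
print((proj('wrist',P,T)-[220,110])*2.8)
```

```text
red [[542.0, 227.0], [629.0, 227.0], [629.0, 259.0], [542.0, 259.0]]
[[ 0.4195  0.1154  0.046 ]
 [ 0.4185  0.0077  0.046 ]
 [ 0.3767 -0.0044  0.046 ]
 [ 0.3786  0.1071  0.046 ]]
red [[403.167236328125, 185.9400634765625], [426.3092041015625, 167.75711059570312], [474.091552734375, 228.57098388671875], [450.9495849609375, 246.75393676757812]]
[[0.4685 0.2806 0.046 ]
 [0.4887 0.2569 0.046 ]
 [0.4181 0.1954 0.046 ]
 [0.3956 0.2197 0.046 ]]
red [[289.10003662109375, 168.6999969482422], [313.50006103515625, 95.49999237060547], [341.10003662109375, 104.69999694824219], [316.70001220703125, 177.89999389648438]]
[[0.4879 0.4047 0.046 ]
 [0.563  0.3778 0.046 ]
 [0.554  0.3497 0.046 ]
 [0.4777 0.3751 0.046 ]]
[[339.2588 132.2336]
 [324.2873 138.7488]
 [282.352  141.8844]
 [240.6378 139.3748]
 [226.1471 133.0824]]
```

View pics/crops.png

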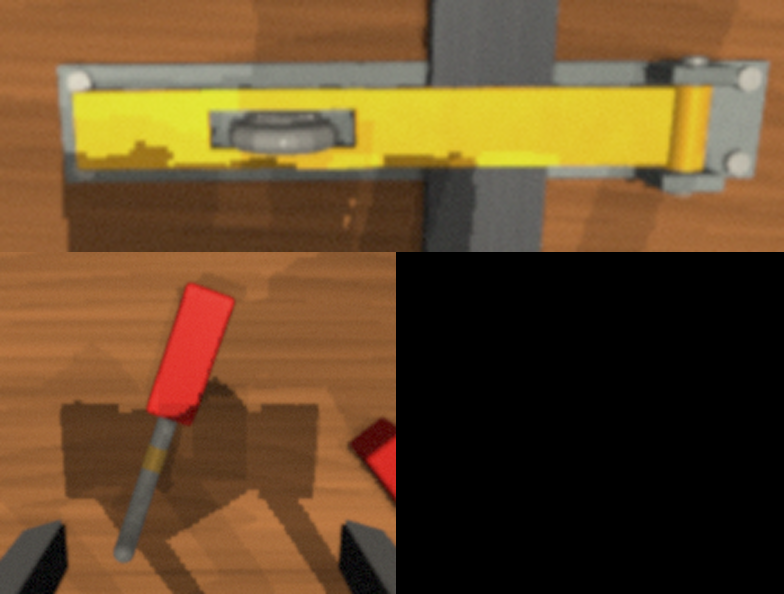

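Ring seen at crop x 229–338, predicted 226–339, so the eye estimate is good. The pin's top face is clean: centre about (0.521,0.377), rod end at crop (124,552). I'll check IK for the insertion arc before grasping.

```bash
cat >> h.py <<'E'
ey=np.array([.0599,-.9982,0]);ey/=np.linalg.norm(ey);ex=np.cross(ey,ez);eye=np.array([.5893,-.0319,.038])
F=np.c_[ex,ey,ez]
px=np.array([-.9454,.326,0]);px/=np.linalg.norm(px);py=np.cross(ez,px);g0=np.array([.5207,.3768,.030])
def arc(th,s=1,d=(0,0,0)):
    """TCP pose with the pin turned back th deg about its bend centre; d: shift in eye frame"""
    Rp=R.from_euler('y',th,degrees=True)
    C=np.array([-.0125,0,.031+.066])
    p=C+Rp.apply([-.055,0,-.066-.019])+d
    z=Rp.apply([0,0,-1.]);
    return np.array([eye[0],eye[1],0])+F@p, q(tool(F@z,s*ey))
E
python3 - <<'E'
from h import *
T=np.load('pics/pin1.npy');t=g0+px*.1135+ez*.0525;print('tip pred',proj('wrist',[t],T),'seen 278.9 246.7; band',proj('wrist',[g0+px*.0675+ez*.0073],T),'seen',153/1.8+210,(460-252)/1.8+80)
for s in (1,-1):
  print(s,'grasp',ctrl.solve_ik(g0-ez*.019,q(tool([0,0,-1],s*py))),ctrl.solve_ik(g0+ez*.15,q(tool([0,0,-1],s*py))))
  for th in (90,87,70,45,20,0): print(th,ctrl.solve_ik(*arc(th,s)))
  print(ctrl.solve_ik(*arc(87,s,(-.04,0,0))),ctrl.solve_ik(*arc(87,s,(-.03,0,.08))))
E
```

```text
tip pred [[279.0163 246.7446]] seen 278.9 246.7; band [[296.0163 194.3298]] seen 295.0 195.55555555555554
1 grasp [ 0.5382  0.3967  1.3893 -0.      1.3556  2.4411] [ 0.5382  0.3006  1.1713 -0.      1.6697  2.4411]
90 [-0.3062  0.1821  2.2395  2.67    0.9076 -1.2666]
87 [-0.3028  0.1473  2.2316  2.6352  0.8191 -1.2286]
70 [-0.2724  0.0239  2.1375  2.1725  0.381  -0.7544]
45 [-0.213   0.0523  1.8947  0.4374  0.4666  0.9798]
20 [-0.16    0.2313  1.596   0.0903  0.9749  1.3129]
0 [-0.1286  0.4256  1.3471 -0.      1.3688  1.3822]
[-0.2651  0.2174  2.1409  2.6753  0.7886 -1.2475] [-0.2738  0.0067  2.1376  2.5315  0.6077 -1.0679]
-1 grasp [ 0.5382  0.3967  1.3893 -0.      1.3556 -0.7005] [ 0.5382  0.3006  1.1713 -0.      1.6697 -0.7005]
90 [-0.3062  0.1821  2.2395  2.67    0.9076  1.875 ]
87 [-0.3028  0.1473  2.2316  2.6352  0.8191  1.913 ]
70 [-0.2724  0.0239  2.1375  2.1725  0.381   2.3872]
45 [-0.213   0.0523  1.8947  0.4374  0.4666 -2.1618]
20 [-0.16    0.2313  1.596   0.0903  0.9749 -1.8287]
0 [-0.1286  0.4256  1.3471 -0.      1.3688 -1.7593]
[-0.2651  0.2174  2.1409  2.6753  0.7886  1.8941] [-0.2738  0.0067  2.1376  2.5315  0.6077  2.0737]
```

Run:
```python
from h import *
tq=q(tool([0,0,-1],py))
ctrl.set_gripper(.65)
ctrl.reach(g0+ez*.06,tq); ctrl.servo_line(g0-ez*.019,v=.12)
ctrl.set_gripper(0); o=ctrl.get_obs(); print(o['time_s'],o['finger_gap'],o['force'])
ctrl.servo_line(g0+ez*.21,v=.25); print(ctrl.get_obs()['force'])
ctrl.reach(*arc(45,1,(-.03,0,.17))); print(ctrl.get_obs()['joint_pos'])
ctrl.reach(*arc(87,1,(-.03,0,.08))); o=ctrl.get_obs();print(o['time_s'],o['joint_pos'],o['finger_gap'])
for n in ('side','wrist'): cv2.imwrite(f'pics/{n}2.png',read_camera(n))
o=ctrl.get_obs();np.save('pics/wrist2.npy',pose('wrist',o))
a=cv2.imread('pics/side2.png')[90:250,220:460]
cv2.imwrite('pics/v2.png',np.vstack([cv2.resize(a,(450,300),interpolation=cv2.INTER_CUBIC),cv2.resize(cv2.imread('pics/wrist2.png'),(450,281))]))
```

```text
14.7917 0.3137486119021603 [-0.1069 -0.5712  1.0257]
[-0.2225  0.2615 -3.3141]
[-0.1951 -0.0377  1.6225  0.2515  0.805   1.2118]
19.4667 [-0.2733  0.0066  2.1365  2.531   0.607  -1.0676] 0.31797168350482174
```

View pics/v2.png

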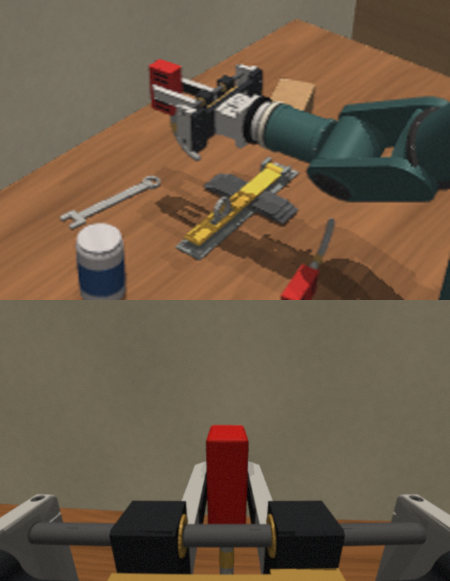

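The pin is held firmly and square, with the tip at side-crop (197,157), about (325,174) full-size. I'll descend behind the eye and check the tip against prediction.

```bash
cat >> h.py <<'E'
def heldtip(o,l=(.1135,0,.0525)):
    Rt=rot(o['tool_rot']).as_matrix();z=-Rt[:,2];y=Rt[:,0];x=np.cross(y,z)
    return o['eef_pos']-Rt[:,2]*.019+x*l[0]+y*l[1]+z*l[2]
E
python3 - <<'E'
from h import *
o=ctrl.get_obs();print('tip side proj',proj('side',[heldtip(o)],pose('side')),'seen ~325 172')
ctrl.servo_line(arc(87,1,(-.03,0,0))[0],v=.15)
o=ctrl.get_obs();t=heldtip(o);print(o['time_s'],o['force'],'tip in eye',F.T@(t-eye))
im=read_camera('side');tp=proj('side',[t,eye,eye+ez*.022],pose('side'));print(tp)
x0,y0=290,160
c=cv2.resize(im[y0:y0+75,x0:x0+100],(800,600),interpolation=cv2.INTER_CUBIC)
print((tp-[x0,y0])*8)
cv2.imwrite('pics/v3.png',c)
E
```

```text
tip side proj [[324.7253 173.6088]] seen ~325 172
20.25 [ 0.3376  0.3751 -2.3389] tip in eye [-0.0536  0.0001  0.0008]
[[324.3914 193.8596]
 [337.9131 200.5393]
 [338.1138 195.0302]]
[[275.1316 270.8771]
 [383.3045 324.3148]
 [384.9103 280.2415]]
```

View pics/v3.png

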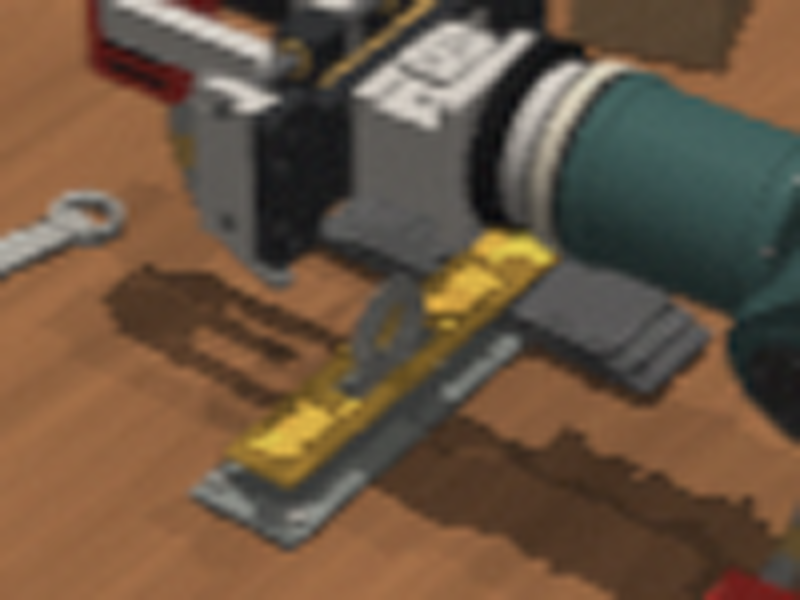

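Tip and eye both match the predictions to within about 1 mm. Inserting along the bend.

Run:
```python
from h import *
def go(th):
    p,w=arc(th);d=np.linalg.norm(p-ctrl.get_obs()['eef_pos'])
    s=ctrl.servo_line(p,v=.04,rotation=w,stop_force=10);o=ctrl.get_obs()
    print(th,s,round(o['time_s'],1),o['force'],F.T@(heldtip(o)-eye));return s
for th in (87,75,65,55,45,35,25,15,8):
    if go(th): break
o=ctrl.get_obs();print(o['joint_pos'])
im=read_camera('side');cv2.imwrite('pics/v4.png',cv2.resize(im[150:240,270:390],(640,480),interpolation=cv2.INTER_CUBIC))
```

```text
87 False 21.2 [ 0.9289  0.0516 -2.6295] [-0.0231  0.0001  0.0001]
75 False 21.9 [-0.1657 -0.555  -3.1357] [-0.0103 -0.0002 -0.0012]
65 False 22.6 [-1.1026  0.4793 -2.8019] [ 0.0005 -0.0004 -0.0006]
55 False 23.5 [-0.0202  0.521  -2.1735] [ 0.0106 -0.0005  0.0025]
45 False 24.2 [-1.5885 -0.3305 -3.8625] [ 0.0198 -0.0003  0.0075]
35 False 24.8 [-0.1074 -0.2646 -3.05  ] [ 0.0281 -0.0002  0.0138]
25 False 25.4 [-0.5258  0.1116 -2.3019] [ 0.0352 -0.0001  0.0216]
15 False 26.0 [-0.1925  0.0417 -2.7583] [ 0.0408 -0.0001  0.0305]
8 False 26.4 [-0.2106 -0.3287 -2.7446] [ 0.0436 -0.      0.0372]
[-0.1401  0.3441  1.4476  0.0299  1.2123  1.3622]
```

View pics/v4.png

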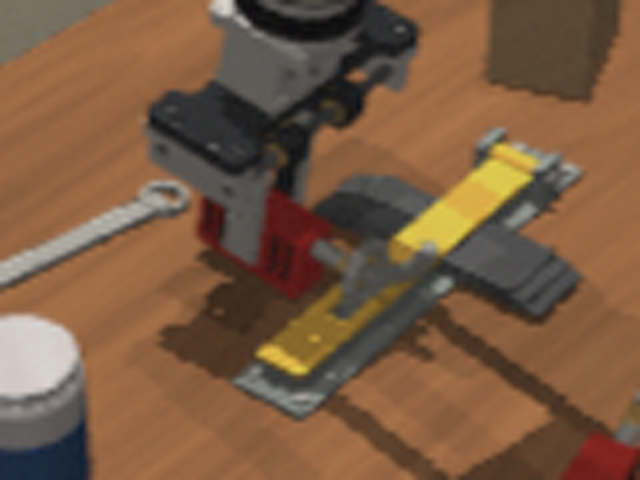

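The rod passed through without contact: force stayed at the pin's weight and the picture shows it in the eye. Set down, release, retreat.

Run:
```python
from h import *
p,w=arc(0);print(ctrl.servo_line(p,v=.04,rotation=w,stop_force=10))
print(ctrl.servo_line(p-ez*.003,v=.01,stop_force=4));o=ctrl.get_obs();print(o['time_s'],o['eef_pos'],o['force'],F.T@(heldtip(o)-eye))
ctrl.set_gripper(.5);ctrl.wait(.2)
ctrl.servo_line(p+ez*.16,v=.15)
ctrl.reach(*(eye*[1,1,0]+ex*.06+ez*.25,w)) 
ctrl.wait(.3);o=ctrl.get_obs();im,T=snap('fin');s=read_camera('side')
print(o['time_s'],o['force'])
# predicted points for goal pose
e0=eye*[1,1,0];g=lambda x,y,z:e0+F@np.array([x,y,z])
pts=[g(-.0675+dx,dy,.046) for dx,dy in((-.04,-.015),(-.04,.015),(.04,.015),(.04,-.015))]+[g(.046,0,.0825)]
print(proj('wrist',pts,T))
h=cv2.cvtColor(im,cv2.COLOR_BGR2HSV);m=(cv2.inRange(h,(0,150,60),(8,255,255))|cv2.inRange(h,(172,150,60),(180,255,255)))
for c in cv2.findContours(m,0,1)[0]:
    if cv2.contourArea(c)>300:
        bx=cv2.boxPoints(cv2.minAreaRect(c));print(bx.tolist())
cv2.imwrite('pics/v5.png',np.vstack([cv2.resize(im[60:260,160:480],(480,300),interpolation=cv2.INTER_CUBIC),cv2.resize(s[150:225,290:410],(480,300),interpolation=cv2.INTER_CUBIC)]))
```

```text
False
True
27.2167 [ 0.6568 -0.0279  0.0113] [-0.6584 -0.3516  5.6582] [0.046  0.     0.0446]
30.1 [ 0.2955  0.1187 -1.0119]
[[308.8156  25.8544]
 [336.0745  25.8171]
 [335.406  101.1344]
 [309.6193 101.1601]
 [322.5282 169.3538]]
[[276.5294494628906, 284.88238525390625], [285.2941589355469, 249.82354736328125], [301.0588684082031, 253.76470947265625], [292.2941589355469, 288.82354736328125]]
[[88.47354125976562, 214.43115234375], [116.57410430908203, 187.09005737304688], [161.71932983398438, 233.48931884765625], [133.6187744140625, 260.8304138183594]]
[[310.0, 27.0], [336.0, 27.0], [336.0, 102.0], [310.0, 102.0]]
```

View pics/v5.png

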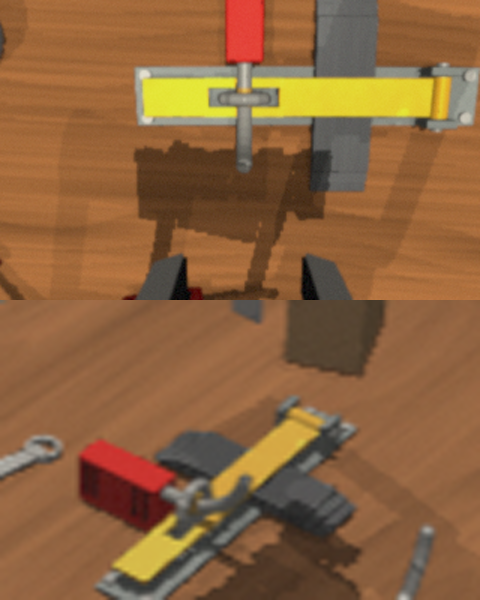

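The final picture shows the block flat behind the fixture, within about 1 px of the goal outline. The rod goes through the eye, with its tip at crop (243,165) on the robot side, and the bar is down.

```bash
python3 -c "
from h import *
ctrl.close_job();print(ctrl.get_obs()['time_s'])"
```

```text
the job is handed in; nothing more can be done
the job is handed in; nothing more can be done
```

The job is done and handed in at about 30 s on the robot's clock, well inside the 64 s limit.

**What I did:** I pushed the yellow bar down with closed fingers until it stopped at the level position, with the eye standing through its slot. I then gripped the leftmost pin and turned its rod through the eye along its bend from the far side. I set the block on the bench, let go and moved clear.

**Last checks:**
- **Insertion:** the wrist force showed only the pin's weight during the whole insertion. The only contact was about 8 N as the block met the bench.
- **Final position:** the red block's outline is within about 1 px of the position where the band sits in the eye. The tip is computed to be about 46 mm beyond the eye.
- **Bar and pin:** the pictures show the bar down and the block flat.
- **Bystanders:** nothing planned touched the can, carton or wrench. I did not measure their positions again afterwards.

No check failed or disagreed.

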